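# Snap the cap on the sports bottle and lift it by the cap

### The arm

A 6-joint arm with a two-finger parallel gripper is mounted at the origin on a cart in front of the work surface, level with it; the furniture and walls round the work are solid. World frame = base frame: x ahead of the robot, y to its left, z up, the work surface at z = 0. Lengths are in m, angles in rad, forces in N, time in s.
With the tool pointing down it reaches from about 0.35 to 0.85 m from the base axis. Payload 8.1 kg.
Tool frame: the origin (TCP) lies at the very end of the fingers, on their centre line; the grasp point (between the pads) lies 19 mm behind it; z points along the fingers, y is the line along which they close (so a half turn about z gives the same grasp; the last joint's range is limited). The gripper opens to 93 mm and grips with 3 to 60 N. Pads are 15 mm wide; open, the fingers measure 128 mm over their backs; the gripper's body (75 mm by 188 mm) begins 65 mm behind the grasp point.
Start: joints at [-1.282, 0.13, 1.488, -0, 1.523, -0.085], TCP at [0.219, -0.559, 0.219] pointing down, gripper open.
Joint ranges: [-2.96, 2.96], [-0.89, 2.26], [0.02, 2.5], [-1.34, 4.48], [0, 2.73], [-2.66, 2.66]. Speed limits (rad/s): [2.39, 2.39, 2.79, 3.14, 3.14, 3.14].

### API

Orientations are given as a rotation vector (axis times angle).
In Python, from plant import robot gives the robot as it stands.
- The arm moves only by the tool play_rows, never from a script. Its argument "deltas" is one flat list of numbers, 5 for each row, row after row: the shift along the tool's x, y, z in mm, then the turn about the tool's z in degrees, then the finger opening in mm, from 0 to 93. A call has 1 to 10 rows; each row shifts and turns the commanded pose from where the row before left it, along the tool's axes as they then stand; what a row does not reach is not made up. A row lasts 1/12 s, in which the tool goes at most 41.7 mm and 7.16 degrees, less where a joint would pass 70% of its speed; a pose out of reach is approached as far as the arm can. A call with a gripper value outside its range is refused whole. The fingers move at their own pace and stop on an object; "newtons" is the grip in N (left out, the last holds). Time passes only in rows, so rows that do not move let the fingers close. It gives the time, the measured TCP pose, the force, the opening and the grip force at its end, in the units of the state.
- robot.read_state(): the state, without advancing time (a new reading comes with each control period).
- robot.read_camera(name): name is "scene" or "top" or "wrist"; returns a dict with "pixels" (480x640x3 uint8, blue, green, red), "mtx" (3x3 intrinsics, pixels), "D" ([k1, k2, p1, p2, k3] as OpenCV has them; the pictures are not rectified), "eye" and "rotation" of the camera in the world. Camera axes: x right, y up, looking along -z (the intrinsics and any distortion apply to the point x, -y, -z); pixel columns grow to the right and rows downward; lengths in m; the calibration is good to about 2 mm. A picture is of the moment at which its call begins. There is no depth.
- robot.close_job(): hands the job in; it is judged then, once.
The state is a dict: "t": time; "q": joint angles; "dq": joint speeds; "joint_torque": joint torques, N m; "tool_pos": TCP position; "orientation": TCP orientation; "force": force on the tool from outside, world axes, zero at the start; "wrist_torque": the same for the moment, N m; "opening": finger opening in m; "gripper_force": force on a finger pad.
Only numpy, scipy, OpenCV 4.12 (cv2) and the standard library are available. Lean on these libraries where they do the work, as an engineer would, in place of code of your own. Each camera call takes 0.05 s, during which the arm holds its last target. There are 200 camera calls.

### The job

Close the sports bottle: put its grey cap over the drinking spout, push it straight down until it clicks, and go on pressing just as hard for about half a second after the click so that it sits fully home. Then check that the cap has caught by lifting the bottle well clear of the table by the cap alone, upright, and finish while still holding it up at rest; leave the other things on the table where they stand.

Things in the scene. Friction and masses are not known exactly. Their poses are not given: they have to be found in the camera images.
- bottle: teal plastic sports bottle standing loose and upright on the table, 0.16 to 0.28 kg, 66 mm across (waist 59 mm, 58 to 74 mm up), 160 mm high with its spout. Dark screw lid 56 mm across from 109 to 125 mm up, on it a flat dark seat 47 mm across, upper face 130 mm up. Origin: centre of the base, z up
- seat (a point): centre of the flat seat on the bottle's lid, 130 mm above the base, on the spout's axis. A cap that is home stands with its rim on this face, where it stops hard
- spout_tip (a point): top of the ivory drinking spout, 160 mm above the bottle's base. Spout, from the seat up: neck 17 mm across, snap bead 24 mm across at 150 mm, then a cone that narrows to 10 mm at the tip
- cap: grey round snap cap, open side down on the table, about 46 g, 42 mm across, 36 mm high, ribbed wall, flat closed top. Grip it across its y axis (carry loop on its +x side), fingertips 4 mm or more above the rim so that they clear the bottle's seat. Origin: centre of the rim (underside), z up
- loop (a point): outer end of the cap's carry loop: a bar 5 mm thick that stands out on the cap's +x side to 38 mm from its axis, 20 mm wide, 27 mm above the rim
- catches (a point): on the cap's axis, 15 mm above its rim, amid four sprung catches that leave an 18 mm opening. Set loosely on the spout the cap stops with its rim about 10 mm above the seat. Pushed down with about 7 to 10 N the catches snap over the bead: the force drops and the rim lands on the seat. Snapped on, it carries the bottle with ease
- tumbler_b: clear drinking glass, 80 mm across, 90 mm high, a bystander. Origin: centre of its base
- spice_c: spice jar with a dark lid, 41 mm across, 105 mm high, a bystander. Origin: centre of its base
- mug: white mug with a red band, 101 mm high, 124 mm over its handle, a bystander. Origin: centre of its base
Not all that is in view belongs to the job. There is more than one size of the bottle; the one meant has the size given above. What is shaped like the cap but red is not meant.

How it is judged:
By the outcome, as a careful person would: the job done as asked, in the order asked, and still so for the second after the job is handed in, while the arm keeps its last pose, push and grip.
It also fails if it takes over 56 s, if anything falls off the work surface, if the arm or the gripper's body presses on something with over 40 N, if the wrist force passes 120 N, or if a joint passes its speed limit or range.

## Working session

There is one attempt and no reset: what is moved stays moved. The work goes in short steps, Python scripts to look and compute and a tool call to move; the robot and the scene stay as the last step left them, time stands still between calls to the robot, and variables do not carry over. Pictures are saved under pics/ and viewed, at most 10 in all, crops included, and the job is handed in when it is done.

Besides the shell and the picture viewer there is one more tool, called after ">>>" as a command line: name --argument value ..., lists and objects as JSON in quotes. play_rows: Moves the arm, as the interface text tells. Its arguments: {"type":"object","properties":{"deltas":{"type":"array"},"newtons":{"type":"number"}},"required":["deltas"]}

```bash
mkdir -p pics; cat > h.py <<'E'
import numpy as np, cv2, pickle
from plant import robot
def snap(n,tag):
    c=robot.read_camera(n); cv2.imwrite(f"pics/{tag}.png",c["pixels"]); pickle.dump({k:np.asarray(v) for k,v in c.items()},open(f"pics/{tag}.pkl","wb")); return c
def load(tag): return pickle.load(open(f"pics/{tag}.pkl","rb"))
def proj(c,P):
    R=np.array(c["rotation"]);p=(np.atleast_2d(P)-c["eye"])@R
    p=p*[1,-1,-1]
    return cv2.projectPoints(p.astype(float),np.zeros(3),np.zeros(3),np.array(c["mtx"]),np.array(c["D"]))[0][:,0]
def ray(c,uv,z):
    u=cv2.undistortPoints(np.array(uv,float).reshape(-1,1,2),np.array(c["mtx"]),np.array(c["D"]))[:,0]
    d=np.c_[u[:,0],-u[:,1],-np.ones(len(u))]@np.array(c["rotation"]).T
    e=np.array(c["eye"]);z=np.broadcast_to(z,len(u))
    return e+d*((z-e[2])/d[:,2])[:,None]
E
python3 - <<'E'
from h import *
for n in("scene","top"):
    c=snap(n,n+"0"); print(n,c["eye"],np.round(c["rotation"],2).tolist(),np.array(c["mtx"])[0,0])
s=robot.read_state();print(s["tool_pos"],s["orientation"],s["force"],s["t"])
E
```

```text
scene [0.19173147 0.68031544 0.71302632] [0.34, -1.07, -2.35] 441.22654261566885
top [0.45289101 0.08877539 1.04143462] [0.13, -0.09, -1.57] 496.0218061840165
[ 0.21896797 -0.55805848  0.21768271] [-3.08523790e+00 -5.83413969e-01  2.67922665e-04] [-0.65996194 -0.14339028 -0.48266742] 0.1
```

View pics/top0.png

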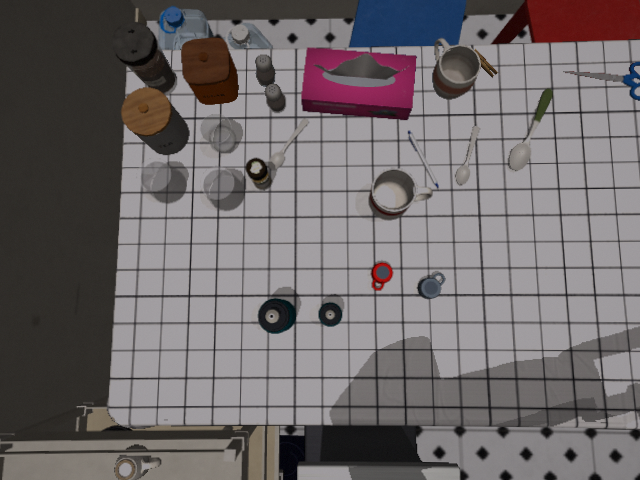

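View pics/scene0.png

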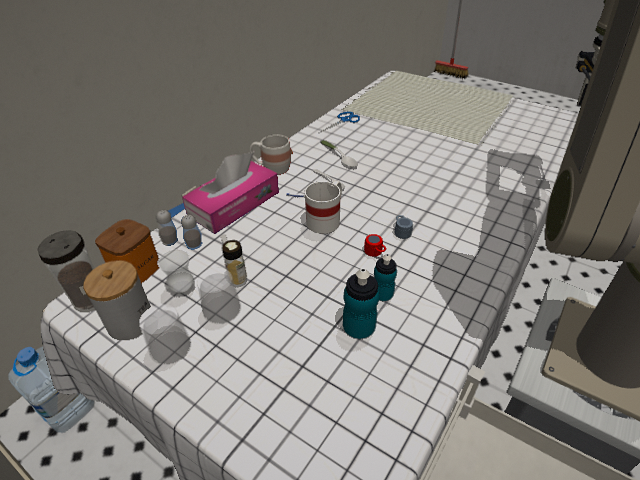

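The top view shows the large teal bottle with its spout near (272,316), a smaller bottle near (330,314), the red decoy near (382,272), and the grey cap near (430,288) with its loop toward (440,277). The scene view shows the same bottles at (362,300) and (385,278), with the grey cap at (403,227).

```bash
sed -i 's/np.array(c\["rotation"\])/cv2.Rodrigues(np.array(c["rotation"],float))[0]/g' h.py
python3 - <<'E'
from h import *
t=load("top0");s=load("scene0")
print("bottle spout(160)",ray(t,[[272,316]],.16),ray(s,[[364,270]],.16))
print("small spout ",[ray(t,[[331,314]],z).round(3).tolist() for z in(.1,.12,.16)],[ray(s,[[387,256]],z).round(3).tolist() for z in(.1,.12,.16)])
print("cap top",ray(t,[[430,288],[441,276]],.036),ray(s,[[403,219]],.036))
def up(img,x,y,w,h,k):return cv2.resize(img[y:y+h,x:x+w],None,fx=k,fy=k,interpolation=cv2.INTER_CUBIC)
a=up(t["pixels"],250,255,200,80,4)
b=up(s["pixels"],330,200,160,60,5); b2=up(s["pixels"],330,210,100,140,4)
cv2.imwrite("pics/crop1.png",a)
cv2.imwrite("pics/crop2.png",b2)
E
```

```text
bottle spout(160) [[0.4410558  0.19306213 0.16      ]] [[0.44101328 0.19313765 0.16      ]]
small spout  [[[0.444, 0.089, 0.1]], [[0.444, 0.089, 0.12]], [[0.444, 0.089, 0.16]]] [[[0.449, 0.081, 0.1]], [[0.441, 0.1, 0.12]], [[0.424, 0.139, 0.16]]]
cap top [[ 0.49434592 -0.10915317  0.036     ]
 [ 0.51830163 -0.13187574  0.036     ]] [[ 0.5046514  -0.11951994  0.036     ]]
```

View pics/crop1.png

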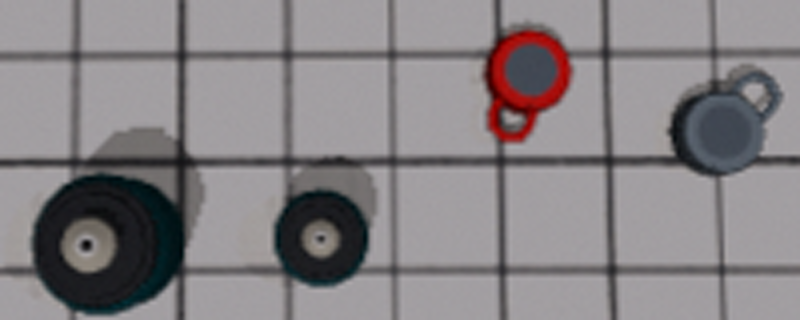

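View pics/crop2.png

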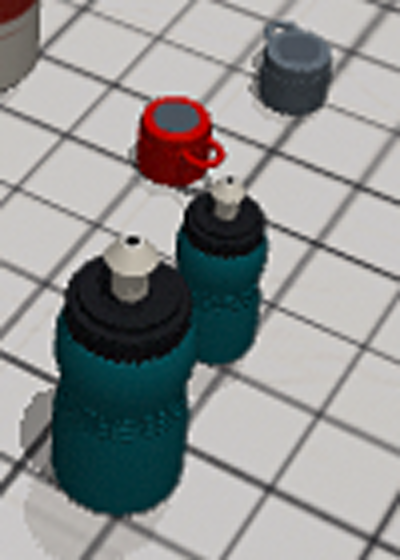

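The spout tip taken at z=160 mm agrees in both views, at (0.441, 0.193), so the large bottle is the right one. The cap is near (0.495,-0.110), with its loop at a yaw of about -45°. I'll move above it for a wrist view.

>>> play_rows --deltas '[15,-11.4,0,0,93,30,-22.7,0,0,93,30,-22.7,0,0,93,30,-22.7,0,0,93,30,-22.7,0,0,93,30,-22.7,0,0,93,30,-22.7,0,0,93,30,-22.7,0,0,93,30,-22.7,0,0,93,30,-22.7,0,0,93]'

```text
t: 0.93
tool_pos: [0.406, -0.2519, 0.2184]
orientation: [-3.087, -0.583, 0.0]
force: [0.8, -0.4, -0.1]
opening: 0.0929
gripper_force: 0.0
```

>>> play_rows --deltas '[30,-22.7,0,0,93,30,-22.7,0,0,93,30,-22.7,0,0,93,30,-22.7,0,0,93,15,-11.4,0,0,93,0,0,0,-4,60,0,0,0,-7,60,0,0,0,-7,60,0,0,0,-7,60,0,0,0,-7,60]'

```text
t: 1.77
tool_pos: [0.4938, -0.109, 0.2181]
orientation: [-2.801, -1.421, 0.001]
force: [0.7, -0.3, -0.5]
opening: 0.0646
gripper_force: 0.0
```

>>> play_rows --deltas '[0,0,0,-7,60,0,0,0,-7,60,0,0,0,-7,60,0,0,0,-7,60,0,0,0,-7,60,0,0,0,-7,60,0,0,0,-7,60,0,0,0,-7,60,0,0,0,-7,60,0,0,0,-7,60]'

```text
t: 2.6
tool_pos: [0.4937, -0.1092, 0.2181]
orientation: [-1.48, -2.77, 0.0]
force: [-0.6, 0.7, 0.8]
opening: 0.0599
gripper_force: 0.0
```

>>> play_rows --deltas '[0,0,0,-7,60,0,0,0,-4.6,60,0,0,0,0,60]'

```text
t: 2.85
tool_pos: [0.4937, -0.1092, 0.2182]
orientation: [-1.196, -2.904, 0.0]
force: [-0.4, 0.5, -0.1]
opening: 0.0599
gripper_force: 0.0
```

```bash
python3 - <<'E'
from h import *
c=snap("wrist","w1")
s=robot.read_state();R=cv2.Rodrigues(np.array(s["orientation"]))[0]
print(s["tool_pos"],R.round(3).tolist(),s["force"],s["t"],s["q"],s["opening"])
print(c["eye"],proj(c,[[.4945,-.109,.036],[.4945,-.109,0],[.518,-.132,.027]]))
E
```

```text
[ 0.49379492 -0.10914519  0.21825654] [[-0.706, 0.708, -0.001], [0.708, 0.706, 0.0], [0.001, -0.0, -1.0]] [ 0.01617038 -0.02318677 -1.14293413] 2.9 [-3.18969744e-01 -1.25882512e-01  1.74555905e+00  2.27473389e-05
  1.52264334e+00 -1.10320546e+00] 0.059707145905589155
[ 0.43946041 -0.05577197  0.38357308] [[321.2171251  215.53977187]
 [321.11001573 207.05275258]
 [321.42716768 250.15593638]]
```

View pics/w1.png

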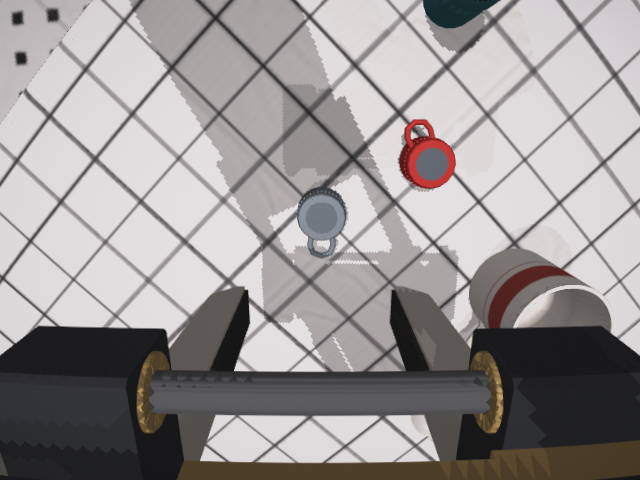

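The grey cap is at (321,215) and its loop at (321,250), both within a pixel of the prediction, with the jaws aligned to the cap's y axis. I'll descend and grip.

>>> play_rows --deltas '[0,0,12,0,60,0,0,25,0,60,0,0,30,0,60,0,0,30,0,60,0,0,30,0,60,0,0,30,0,60,0,0,25,0,60,0,0,15,0,60,0,0,10,0,60,0,0,5,0,60]'

```text
t: 3.73
tool_pos: [0.4924, -0.1087, 0.0043]
orientation: [-1.203, -2.899, 0.0]
force: [-0.1, 0.1, 0.1]
opening: 0.0602
gripper_force: 0.0
```

>>> play_rows --deltas '[0,0,0,0,35,0,0,0,0,35,0,0,0,0,35,0,0,0,0,35,0,0,0,0,35,0,0,0,0,35]' --newtons 40

```text
t: 4.23
tool_pos: [0.4952, -0.1096, 0.008]
orientation: [1.201, 2.9, 0.0]
force: [0.2, 0.7, 5.6]
opening: 0.0416
gripper_force: 40.0
```

>>> play_rows --deltas '[0,0,0,0,35,0,0,0,0,35,0,0,0,0,35]'

```text
t: 4.48
tool_pos: [0.4952, -0.1096, 0.008]
orientation: [1.201, 2.9, 0.0]
force: [-0.4, -0.3, 6.1]
opening: 0.0414
gripper_force: 40.0
```

>>> play_rows --deltas '[0,0,-5,0,35,0,0,-10,0,35,0,0,-20,0,35,0,0,-30,0,35,0,0,-40,0,35,0,0,-40,0,35,0,0,-35,0,35,0,0,-20,0,35,0,0,-10,0,35,0,0,0,0,35]'

```text
t: 5.32
tool_pos: [0.4954, -0.1097, 0.2199]
orientation: [1.2, 2.898, 0.001]
force: [0.4, 0.1, -0.5]
opening: 0.0414
gripper_force: 40.0
```

```bash
python3 - <<'E'
from h import *
c=snap("top","t2");c2=snap("scene","s2");c3=snap("wrist","w2")
s=robot.read_state();R=cv2.Rodrigues(np.array(s["orientation"]))[0]
print(s["tool_pos"],R.round(3).tolist(),s["force"],s["t"],s["opening"])
print([proj(k,s["tool_pos"]) for k in (c,c2,c3)])
up=lambda im,x,y,w,h,k:cv2.resize(im[y:y+h,x:x+w],None,fx=k,fy=k,interpolation=cv2.INTER_CUBIC)
u,v=proj(c2,s["tool_pos"])[0].astype(int);print(u,v)
cv2.imwrite("pics/s2c.png",np.hstack([up(c2["pixels"],u-50,v-60,100,120,4),up(c3["pixels"],220,240,200,240,2)]))
E
```

```text
[ 0.49295715 -0.1089034   0.21452797] [[-0.707, 0.707, -0.003], [0.707, 0.707, 0.001], [0.003, -0.001, -1.0]] [ 0.1220574  -0.36716973 -1.12500999] 5.4667 0.04123044254263871
[array([[451.27536251, 284.32549619]]), array([[414.52159895, 158.95299783]]), array([[320.23560971, 305.48704857]])]
414 158
```

View pics/s2c.png

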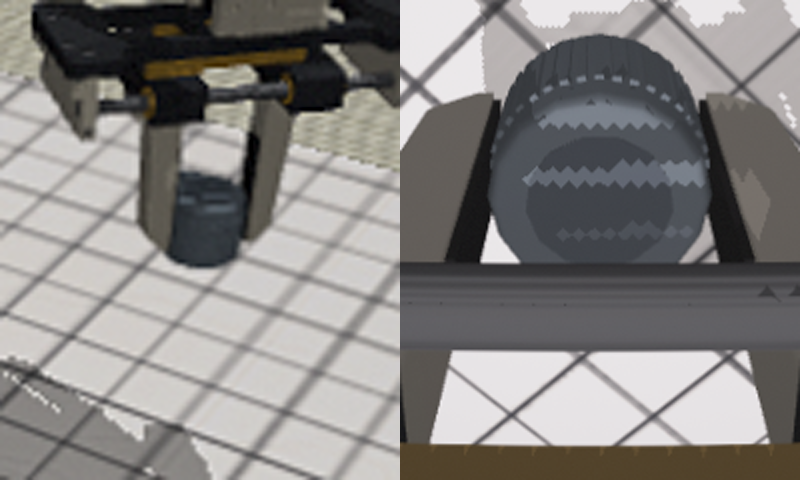

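The cap is held upright and centred between the fingers. I'll carry it over the bottle at the same height, which leaves the rim about 45 mm above the spout tip.

>>> play_rows --deltas '[5,3.5,0,0,35,10,7,0,0,35,20,14,0,0,35,25,17.7,0,0,35,25,17.7,0,0,35,25,17.7,0,0,35,25,17.7,0,0,35,25,17.7,0,0,35,25,17.7,0,0,35,25,17.7,0,0,35]'

```text
t: 6.3
tool_pos: [0.4487, 0.1463, 0.2155]
orientation: [-1.201, -2.901, 0.001]
force: [0.4, 0.9, 0.1]
opening: 0.0415
gripper_force: 40.0
```

>>> play_rows --deltas '[20,14.1,0,0,35,12,8.5,0,0,35,6,4.5,0,0,35,2,1.5,0,0,35,0,0,0,0,35,0,0,0,0,35,0,0,0,0,35,0,0,0,0,35]'

```text
t: 6.97
tool_pos: [0.4425, 0.1918, 0.2166]
orientation: [1.204, 2.902, -0.0]
force: [0.4, -1.0, 0.5]
opening: 0.041
gripper_force: 40.0
```

```bash
python3 - <<'E'
from h import *
for i in range(3):
    s=robot.read_state();print(s["tool_pos"],s["force"],s["opening"],s["t"])
    c3=snap("wrist","w3")
c2=snap("scene","s3")
R=cv2.Rodrigues(np.array(s["orientation"]))[0];p=np.array(s["tool_pos"]);print(R.round(4).tolist())
d=(np.array([.441,.193,p[2]])-p)@R*1000;print("to go tool mm",d)
for off in(-2,0,2):
    P=np.array([[off+21,0,8],[off-21,0,8],[off,0,-28],[off+21,0,-10],[off-21,0,-10],[off-13,0,-28],[off+13,0,-28]])/1000@R.T+p
    print(off,proj(c3,P).round(1).tolist())
def crop(im,x,y,w,h,k):return cv2.resize(im[y:y+h,x:x+w],None,fx=k,fy=k,interpolation=cv2.INTER_CUBIC)
a=crop(c3["pixels"],240,230,160,150,3); 
u,v=proj(c2,p)[0].astype(int)
b=crop(c2["pixels"],u-40,v-50,80,150,3)
print(u,v)
cv2.imwrite("pics/m3.png",np.hstack([a,b]) if a.shape[0]==b.shape[0] else a)
# spout in scene image with cap axis
print(proj(c2,[[.441,.193,.16],[.441,.193,p[2]-.008]]))
E
```

```text
[0.44254518 0.19182111 0.21659111] [ 0.36943246 -0.99707147  0.51660209] 0.0410327512814985 6.9667
[0.44254922 0.1918971  0.21661137] [-0.10279903 -0.5468689   0.09642116] 0.04154592323147396 7.0167
[0.44256315 0.1920257  0.21668286] [-0.29382568 -0.09590064 -0.29841081] 0.04132300908197887 7.0667
[[-0.7064, 0.7078, 0.0001], [0.7078, 0.7064, -0.0], [-0.0001, 0.0001, -1.0]]
to go tool mm [ 1.79384886e+00 -4.18082670e-01 -2.47418783e-04]
-2 [[320.8, 258.9], [320.8, 346.2], [321.1, 345.3], [320.9, 273.5], [320.9, 368.0], [321.0, 376.2], [321.1, 312.5]]
0 [[320.8, 254.4], [320.8, 342.3], [321.1, 340.3], [321.0, 268.6], [320.9, 363.9], [321.0, 371.5], [321.1, 307.3]]
2 [[320.8, 249.9], [320.8, 338.4], [321.1, 335.4], [321.0, 263.7], [320.9, 359.7], [321.0, 366.8], [321.1, 302.1]]
365 245
[[364.04600661 269.95609335]
 [365.5260036  249.56888753]]
```

View pics/m3.png

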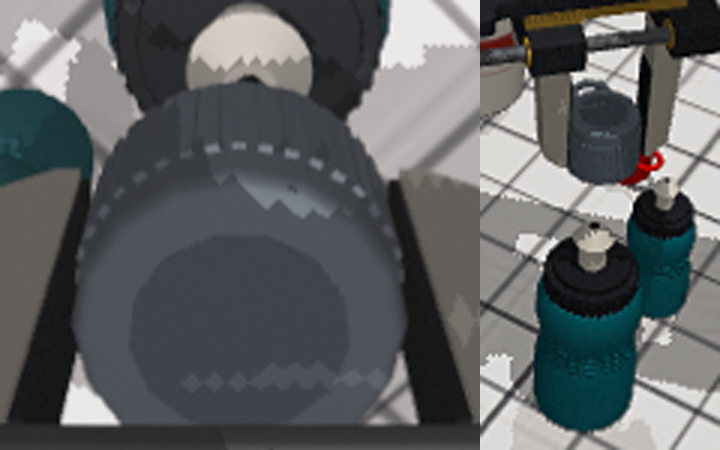

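Offset model checks out: the cap rim's far edge is at about row 257 and the disc centre at about (320,338), against predicted 254 and 340. So the cap is centred in the jaws to about 1 mm. The spout hole shows at about column 323. I'll correct by 1.8 mm and descend to just above contact.

>>> play_rows --deltas '[1.8,-0.4,0,0,35,0,0,4,0,35,0,0,8,0,35,0,0,12,0,35,0,0,12,0,35,0,0,10,0,35,0,0,6,0,35,0,0,4,0,35,0,0,2,0,35,0,0,0,0,35]'

```text
t: 8.0
tool_pos: [0.4406, 0.1936, 0.1582]
orientation: [-1.202, -2.902, 0.001]
force: [-0.0, -0.5, -0.1]
opening: 0.0414
gripper_force: 40.0
```

>>> play_rows --deltas '[0,0,0,0,35,0,0,0,0,35,0,0,0,0,35]'

```text
t: 8.25
tool_pos: [0.4412, 0.1938, 0.1593]
orientation: [1.202, 2.902, 0.001]
force: [0.5, 0.3, -0.7]
opening: 0.0411
gripper_force: 40.0
```

```bash
python3 - <<'E'
from h import *
c2=snap("scene","s4")
s=robot.read_state();p=np.array(s["tool_pos"]);R=cv2.Rodrigues(np.array(s["orientation"]))[0]
print(p,s["force"],s["wrist_torque"],"go",(np.array([.441,.193,p[2]])-p)@R*1000)
c=c2["pixels"];u,v=proj(c2,p)[0].astype(int)
cv2.imwrite("pics/m4.png",cv2.resize(c[v-40:v+60,u-50:u+50],None,fx=5,fy=5,interpolation=cv2.INTER_CUBIC))
E
```

```text
[0.44111432 0.19378342 0.15918783] [ 0.41202559 -0.26340437 -0.23377672] [-0.0601139  -0.15593171 -0.06755957] go [-4.72926392e-01 -6.34944865e-01 -3.34957975e-04]
```

View pics/m4.png

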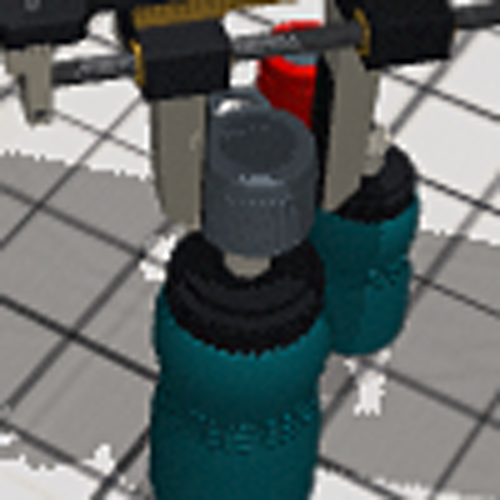

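The cap is centred over the spout: its axis is at crop column 258 and the neck at about 250, a difference mostly explained by perspective. I'll descend in small steps while watching the force.

>>> play_rows --deltas '[-0.5,-0.6,1,0,35,0,0,2,0,35,0,0,2,0,35,0,0,1.5,0,35,0,0,1,0,35,0,0,0.5,0,35,0,0,0,0,35,0,0,0,0,35]'

```text
t: 8.97
tool_pos: [0.4407, 0.1929, 0.1506]
orientation: [-1.202, -2.903, 0.0]
force: [-0.5, -0.4, -0.3]
opening: 0.0416
gripper_force: 40.0
```

>>> play_rows --deltas '[0,0,0.5,0,35,0,0,0.5,0,35,0,0,0.5,0,35,0,0,0.5,0,35,0,0,0,0,35]'

```text
t: 9.38
tool_pos: [0.4408, 0.193, 0.1488]
orientation: [1.202, 2.902, 0.0]
force: [-0.3, 0.5, -0.1]
opening: 0.0413
gripper_force: 40.0
```

>>> play_rows --deltas '[0,0,0.5,0,35,0,0,0.5,0,35,0,0,0.5,0,35,0,0,0.5,0,35,0,0,0,0,35]'

```text
t: 9.8
tool_pos: [0.4415, 0.1933, 0.1477]
orientation: [1.201, 2.901, 0.002]
force: [0.1, 1.4, 5.7]
opening: 0.0411
gripper_force: 40.0
```

Contact came at TCP z of about 0.148, as expected, and the stiffness is about 6 N/mm. I'll push through the snap and on to the seat.

>>> play_rows --deltas '[0,0,2.5,0,35,0,0,2.5,0,35,0,0,2.5,0,35,0,0,2.5,0,35,0,0,0,0,35]'

```text
t: 10.22
tool_pos: [0.4416, 0.1935, 0.138]
orientation: [1.201, 2.901, 0.003]
force: [-1.6, 1.5, 11.6]
opening: 0.0415
gripper_force: 40.1
```

It's home at z=0.138 with 11.6 N on the seat. I'll keep pressing.

>>> play_rows --deltas '[0,0,0,0,35,0,0,0,0,35,0,0,0,0,35,0,0,0,0,35]'

```text
t: 10.55
tool_pos: [0.4416, 0.1935, 0.1381]
orientation: [1.201, 2.901, 0.003]
force: [-1.4, 2.6, 12.2]
opening: 0.0418
gripper_force: 40.0
```

>>> play_rows --deltas '[0,0,0,0,35,0,0,0,0,35,0,0,0,0,35,0,0,0,0,35]'

```text
t: 10.88
tool_pos: [0.4416, 0.1935, 0.1381]
orientation: [1.201, 2.901, 0.003]
force: [-0.9, 2.4, 10.3]
opening: 0.0414
gripper_force: 40.0
```

I held about 11 N for more than 0.6 s after it reached home. Now I'll lift gently.

>>> play_rows --deltas '[0,0,-1,0,35,0,0,-2,0,35,0,0,-3,0,35,0,0,-5,0,35,0,0,-7,0,35,0,0,-9,0,35,0,0,-10,0,35,0,0,-10,0,35,0,0,-10,0,35,0,0,-10,0,35]'

```text
t: 11.72
tool_pos: [0.4409, 0.193, 0.2051]
orientation: [1.202, 2.902, 0.001]
force: [-0.4, 1.0, -2.7]
opening: 0.0412
gripper_force: 40.0
```

>>> play_rows --deltas '[0,0,-10,0,35,0,0,-10,0,35,0,0,-10,0,35,0,0,-10,0,35,0,0,-8,0,35,0,0,-6,0,35,0,0,-4,0,35,0,0,-2,0,35,0,0,-1,0,35,0,0,0,0,35]'

```text
t: 12.55
tool_pos: [0.4406, 0.1928, 0.2644]
orientation: [-1.202, -2.902, 0.001]
force: [0.0, 0.5, -1.5]
opening: 0.0416
gripper_force: 40.0
```

>>> play_rows --deltas '[0,0,0,0,35,0,0,0,0,35,0,0,0,0,35,0,0,0,0,35,0,0,0,0,35,0,0,0,0,35,0,0,0,0,35,0,0,0,0,35,0,0,0,0,35,0,0,0,0,35]'

```text
t: 13.38
tool_pos: [0.4407, 0.1929, 0.2647]
orientation: [1.202, 2.903, 0.0]
force: [0.4, -0.1, -2.7]
opening: 0.0412
gripper_force: 40.0
```

```bash
python3 - <<'E'
from h import *
c2=snap("scene","s5");s=robot.read_state();print(s["tool_pos"],s["force"],s["opening"],np.abs(s["dq"]).max(),s["t"])
E
```

```text
[0.44070621 0.19286811 0.26464243] [ 0.42866202 -0.94426139 -2.32662133] 0.04120948611595882 0.000893455372574877 13.4333
```

View pics/s5.png

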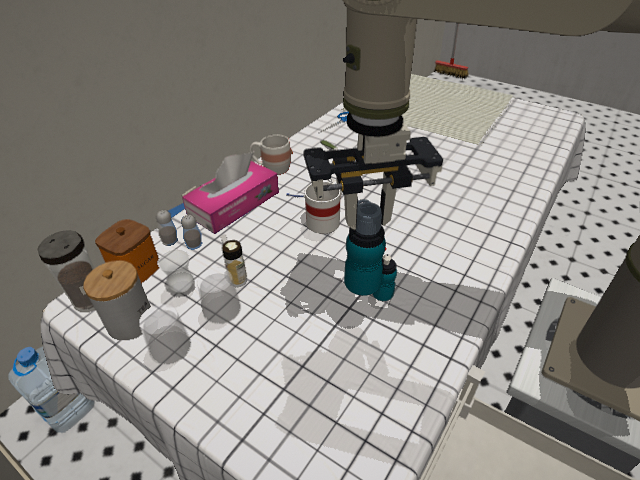

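The bottle hangs upright from the cap at about (365,255). Its base is about 127 mm up, with its shadow detached, the arm at rest, a force matching its weight, and the bystanders untouched. I'll hand it in.

```bash
python3 -c "
from plant import robot
print(robot.close_job())"
```

```text
the job is handed in; nothing more can be done
None
```

The cap is on and pressed home at about 11 N for more than half a second; the bottle hangs upright from it, its base about 127 mm above the table. The job is handed in; it gave no verdict.

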